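# Pry open a hinged pastry tin with a palette knife

### The arm

A 6-joint arm with a two-finger parallel gripper is mounted at the origin on the work surface. World frame = base frame: x ahead of the robot, y to its left, z up, the work surface at z = 0. Lengths are in m, angles in rad, forces in N, time in s.
With the tool pointing down it reaches from about 0.35 to 0.85 m from the base axis. Payload 8.1 kg.
Tool frame: the origin (TCP) lies on the centre line of the jaws, within the pads' length; the fingertips stand 8 mm ahead of it and the grasp point (between the pads) lies 11 mm behind it (robot.nose_length is the distance from the TCP to the fingertips, in m); z points along the fingers, x is the direction in which the jaws open and shut, and the axes are right-handed (so a half turn about z gives the same grasp; the last joint's range is limited). The gripper opens to 93 mm and grips with 3 to 60 N. Pads are 15 mm wide; open, the fingers measure 128 mm over their backs; the gripper's body (75 mm by 188 mm) begins 65 mm behind the grasp point.
Start: joints at [-1.417, 0.13, 1.488, -0, 1.523, -0.085], TCP at [0.142, -0.583, 0.227] pointing down, gripper open.
Joint ranges: [-2.96, 2.96], [-0.89, 2.26], [0.02, 2.5], [-1.34, 4.48], [0, 2.73], [-2.66, 2.66]. Speed limits (rad/s): [2.39, 2.39, 2.79, 3.14, 3.14, 3.14].

### API

Orientations are given as a unit quaternion [x, y, z, w].
In Python, from bench import status, imaging, robot gives the robot as it stands. The module is installed in compiled form; this text tells all that it offers.
- The arm moves only by the shell command python3 -m handwheel 'ROWS' [OPENING] [FORCE]. ROWS is a JSON object of lists of equal length, an entry for each row: "slide": the shift along the tool's x, y, z in m, a list of three; "roll": the turn about the tool's z in rad. A call has 1 to 12 rows; each row is the pose to reach, as a shift and turn from the pose commanded when the call began, along the tool's axes at that moment; what a row does not reach only later rows make up. A row lasts 1/12 s, in which the tool goes at most 41.7 mm and 7.16 degrees, less where a joint would pass 70% of its speed; a pose out of reach is approached as far as the arm can. A call with a gripper value outside its range is refused whole. OPENING is the opening, from 0 (shut) to 1 (fully open), set as the call begins (- or left out, the last holds). The fingers move at their own pace and stop on an object; FORCE is the grip in N (left out, the last holds). Time passes only in rows, so rows that repeat a pose let the fingers close. It gives the time, the measured TCP pose, the force and the opening at its end, in the units of the state.
- status.sense(): the state, without advancing time (a new reading comes with each control period).
- imaging.read_camera(name): name is "side" or "top"; returns the picture (480x640x3 uint8, blue, green, red); there is no depth.
- imaging.camera_params(name): a dict with "fx", "fy", "cx", "cy" (pixels), "R" (3x3) and "t" (3): a world point X has camera coordinates R X + t. Camera axes: x right, y down, z forward; pixel columns grow to the right and rows downward; lengths in m; the calibration is good to about 2 mm. A picture is of the moment at which its call begins. camera_params takes no time and is no camera call.
- robot.finish_job(): hands the job in, once; it reports no verdict.
The state is a dict: "clock": time; "q": joint angles; "joint_vel": joint speeds; "effort": joint torques, N m; "eef_pos": TCP position; "eef_rot": TCP orientation; "force": force on the tool from outside, world axes, zero at the start; "torque": the same for the moment, N m; "grip_width": finger opening in m.
Only numpy, scipy, OpenCV 4.12 (cv2) and the standard library are available. Lean on these libraries where they do the work, as an engineer would, in place of code of your own. Each camera call takes 0.05 s, during which the arm holds its last target.

### The job

Pick up the palette knife from the cutting board, slip its blade into the pry notch under the front edge of the closed tin's lid, and lever the hinged lid up with the blade until it stands upright or further back and stays open by itself. Touch the lid with nothing but the knife. Then lay the knife flat back on the cutting board, and leave the bottle, the bowl and the tub where they are.

Things in the scene. Friction and masses are not known exactly. Their poses are not given: they have to be found in the camera images.
- tin: Metal pastry tin fixed to the table, 130 mm deep (x), 190 mm wide (y), walls 110 mm high, 4 mm thick; hollow, its top 40 mm empty. Origin: centre of its underside; x points from its front (facing right or away from the robot) to the hinge, z up. Flat metal lid, 5 mm thick, on the rim (underside at 110 mm, top at 115 mm), 196 mm wide, reaching 7 mm past the front wall; 0.4 kg.
- notch (a point): Middle of the pry notch: a cut-out in the top of the tin's front wall, 70 mm wide (y) and 5 mm high, from 105 mm above the tin's underside up to the lid's underside at 110 mm. This point lies on the outer face of the front wall, at mid-height of the gap. The lid's edge overhangs it by 7 mm. A pressed bar (60 x 8 mm) on the lid's top runs along this edge, 30 mm in. Axes as the tin's.
- hinge (a point): Middle of the lid's hinge line, on the far top edge of the tin, 130 mm behind the notch, 110 mm above the tin's underside; the hinge line runs along the tin's y.
- lid_edge (a point): Middle of the lid's front edge at mid-thickness, 137 mm from the hinge line; it moves with the lid. Axes as the tin's when closed; z is normal to the lid, upward.
- lid (a joint): Opening angle of the lid in rad: 0 closed, 1.57 upright, 1.85 stop (leaning back). The hinge is slightly stiff: the lid falls shut if let go below about 1.25 rad and stays put above that.
- knife: Palette knife lying flat on the board, 195 mm long, 0.12 kg. Wooden handle 105 mm long, 20 mm wide (y), 22 mm high (z), flat sides; stiff steel blade, blunt end, 90 mm long, 26 mm wide, 2.5 mm thick, at mid-height of the handle. Origin: underside of the handle, 30 mm behind its front end, near the balance point; x points to the tip, z up.
- knife_grip (a point): Centre of the handle's thickness above the knife's origin (11 mm above the underside): a good place to grip across the 20 mm width.
- knife_tip (a point): Blade's end, at mid-thickness, 120 mm in front of knife_grip.
- board: Wooden cutting board fixed to the table, 200 mm (x) by 220 mm (y), 20 mm thick. Origin: centre of its underside.
- oil: Bystander: bottle of oil, 80 mm across, 220 mm tall, standing. Origin: centre of its underside.
- bowl: Bystander: white bowl, 120 mm across, 55 mm high. Origin: centre of its underside.
- tub: Bystander: food tub with a lid, 116 mm across, 68 mm high. Origin: centre of its underside.

How it is judged:
On the way, in this order (a step that is already met when the one before it is completed fails the run):
1. the blade's tip is in through the notch, under the still closed lid (x of knife_tip in the frame of tin between -0.059 and 0.06 m and y of knife_tip in the frame of tin between -0.035 and 0.035 m and z of knife_tip in the frame of tin above 0.07 m and z of knife_tip in the frame of lid_edge below -0.001 m and value of joint lid below 0.15 rad), for 0.1 s.
2. the lid has been swung up to about upright (value of joint lid above 1.4 rad), for 0.2 s.
At the end, for the whole second after the job is handed in: The lid stands open by itself at 1.4 rad or more and at rest; the knife lies flat (within 0.15 rad) and at rest on the cutting board, the grip point of its handle within the board's outline; bottle, bowl and tub are within 30 mm of where they stood (value of joint lid above 1.4 rad and velocity of joint lid between -0.1 and 0.1 rad/s and x of knife_grip in the frame of board between -0.1 and 0.1 m and y of knife_grip in the frame of board between -0.11 and 0.11 m and z of knife_grip in the frame of board between 0.024 and 0.038 m and (angle between knife's own z axis and vertical below 0.15 rad or angle between knife's own z axis and vertical above 2.99 rad) and linear speed of knife below 0.02 m/s and distance of each of oil, bowl, tub from where it was at the start of the episode below 0.03 m); the robot touches nothing.
It fails at once if the robot's fingers or arm touch the lid (contact force between any of the fingers, the arm and lid above 0.5 N).
It fails at once if the oil bottle is shifted by more than 30 mm (distance of oil from where it was at the start of the episode above 0.03 m).
It fails at once if the bowl is shifted by more than 30 mm (distance of bowl from where it was at the start of the episode above 0.03 m).
It fails at once if the tub is shifted by more than 30 mm (distance of tub from where it was at the start of the episode above 0.03 m).
It also fails if it takes over 69 s, if anything falls off the work surface, if the arm or the gripper's body presses on something with over 40 N, if the wrist force passes 120 N, or if a joint passes its speed limit or range.

## Working session

There is one attempt and no reset: what is moved stays moved. The work goes in short steps, Python scripts to look and compute and a shell command to move; the robot and the scene stay as the last step left them, time stands still between calls to the robot, and variables do not carry over. Pictures are saved under pics/ and viewed, and the job is handed in when it is done.

```bash
ls; mkdir -p pics; python3 - <<'E'
from bench import status, imaging, robot
import cv2
for n in("top","side"):
    cv2.imwrite(f"pics/{n}0.png",imaging.read_camera(n)); print(n,imaging.camera_params(n))
print(status.sense()); print(robot.nose_length)
E
```

```text
pics
top {'fx': 536.8233198710057, 'fy': 536.8233198710057, 'cx': 313.5087236990807, 'cy': 242.16536557610567, 'R': array([[-0.0021075 , -0.99997035, -0.00740712],
       [-0.9983394 ,  0.00253036, -0.05755034],
       [ 0.05756738,  0.00727353, -0.99831513]]), 't': array([0.01175159, 0.62109335, 1.38528061])}
side {'fx': 491.1301461747926, 'fy': 491.1301461747926, 'cx': 325.94278169167177, 'cy': 241.7735684512149, 'R': array([[ 0.95849125, -0.28473303,  0.0148874 ],
       [-0.17829762, -0.63930899, -0.7479933 ],
       [ 0.22249605,  0.71429064, -0.66353929]]), 't': array([-0.59257883,  0.1825863 ,  1.29041809])}
{'clock': 0.1, 'q': array([-1.41740089e+00,  1.31095805e-01,  1.48916765e+00, -5.17055667e-06,
        1.52301262e+00, -8.54293183e-02]), 'joint_vel': array([ 2.65843145e-03, -2.68323109e-03, -1.38679734e-03,  7.89690267e-04,
       -9.01322386e-04,  9.77808926e-05]), 'effort': array([ 1.51308206e-03, -5.61344862e+01, -4.93094337e+01,  7.70050823e-02,
        2.91943626e-02, -6.14834835e-05]), 'eef_pos': array([ 0.14186176, -0.5824678 ,  0.22568778]), 'eef_rot': array([ 7.86307915e-01, -6.17834245e-01, -6.16818242e-04, -5.72724447e-04]), 'force': array([-0.96065402, -0.16190429, -0.35850791]), 'torque': array([ 0.03015593, -0.02903385, -0.02930835]), 'grip_width': 0.09276560235562663}
0.008
```

View pics/top0.png

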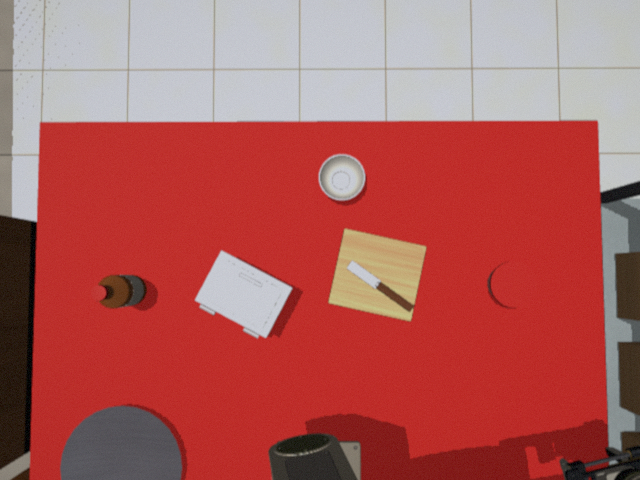

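View pics/side0.png

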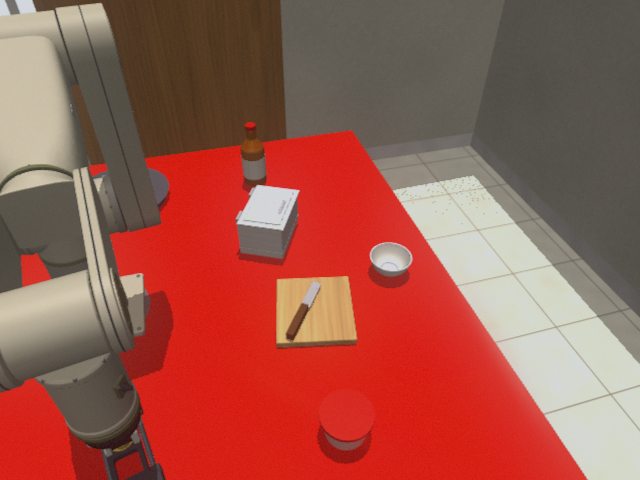

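The top view shows the tin with its pressed bar on the far side and its hinge tabs towards the robot at (207,309) and (250,333), so the notch faces away from the robot. The knife lies on the board with its blade end at (351,264) and its handle end at (411,308). The bowl is at (342,177), the tub at (512,286) and the bottle at about (135,291). I'll measure from here.

```bash
cat > h.py <<'E'
import numpy as np, cv2
from bench import status, imaging
from scipy.spatial.transform import Rotation as Rn
def ray(n,uv,z):
    c=imaging.camera_params(n);R=np.array(c['R']);t=np.array(c['t'])
    d=R.T@np.array([(uv[0]-c['cx'])/c['fx'],(uv[1]-c['cy'])/c['fy'],1]);o=-R.T@t
    return o+d*(z-o[2])/d[2]
def proj(n,X):
    c=imaging.camera_params(n);p=np.array(c['R'])@np.array(X)+np.array(c['t'])
    return np.array([c['fx']*p[0]/p[2]+c['cx'],c['fy']*p[1]/p[2]+c['cy']])
def st():
    s=status.sense(); R=Rn.from_quat(s['eef_rot']).as_matrix()
    return s,R
def big(m,roi):
    k=np.zeros_like(m);x0,y0,x1,y1=roi;k[y0:y1,x0:x1]=m[y0:y1,x0:x1]
    return max(cv2.findContours(k,cv2.RETR_EXTERNAL,cv2.CHAIN_APPROX_NONE)[0],key=cv2.contourArea)
E
python3 - <<'E'
from h import *
im=cv2.imread('pics/top0.png');hsv=cv2.cvtColor(im,cv2.COLOR_BGR2HSV)
m=((hsv[...,1]<60)&(hsv[...,2]>120)).astype(np.uint8)*255
lid=big(m,(185,240,300,345)); 
r=cv2.minAreaRect(lid);print('lid px',r,cv2.contourArea(lid))
b=cv2.boxPoints(r);P=np.array([ray('top',p,.115) for p in b]);print(P.round(4),[np.linalg.norm(P[i]-P[i-1]).round(4) for i in range(4)])
bl=big(m,(335,250,385,300));r=cv2.minAreaRect(bl);b=cv2.boxPoints(r);print('blade',r);print(np.array([ray('top',p,.032) for p in b]).round(4))
hm=((hsv[...,2]<110)&(hsv[...,0]<20)).astype(np.uint8)*255
hd=big(hm,(350,260,430,320));r=cv2.minAreaRect(hd);b=cv2.boxPoints(r);print('handle',r);print(np.array([ray('top',p,.042) for p in b]).round(4))
bm=((hsv[...,0]>10)&(hsv[...,0]<30)&(hsv[...,1]>60)&(hsv[...,2]>130)).astype(np.uint8)*255
bd=big(bm,(320,220,435,330));r=cv2.minAreaRect(cv2.convexHull(bd));b=cv2.boxPoints(r);print(np.array([ray('top',p,.02) for p in b]).round(4))
bw=big(m,(310,145,375,210));(c,rad)=cv2.minEnclosingCircle(bw);print('bowl',ray('top',c,.055))
print('bottle cap',ray('top',(101,292),.22),'tub',ray('top',(512,286),.068))
v=im.copy()
for c in (lid,bl,hd,bd): cv2.drawContours(v,[c],-1,(0,255,0),1)
cv2.imwrite('pics/seg.png',cv2.resize(v[220:350,185:440],None,fx=3,fy=3,interpolation=cv2.INTER_NEAREST))
for i in range(3): print(status.sense()['eef_pos'])
E
```

```text
lid px ((242.37527465820312, 295.48699951171875), (81.13304138183594, 61.33881378173828), 27.7585391998291) 4629.5
[[0.467  0.3036 0.115 ]
 [0.5983 0.2354 0.115 ]
 [0.5063 0.0606 0.115 ]
 [0.3761 0.1294 0.115 ]] [np.float64(0.1965), np.float64(0.148), np.float64(0.1976), np.float64(0.1473)]
blade ((363.1756591796875, 274.0540466308594), (35.9205207824707, 10.811030387878418), 35.53767776489258)
[[ 0.5533 -0.072   0.032 ]
 [ 0.576  -0.0883  0.032 ]
 [ 0.522  -0.1632  0.032 ]
 [ 0.4995 -0.1468  0.032 ]]
handle ((394.4473571777344, 296.4620666503906), (40.803951263427734, 6.654581546783447), 35.753883361816406)
[[ 0.504  -0.1491  0.042 ]
 [ 0.5177 -0.1592  0.042 ]
 [ 0.457  -0.2429  0.042 ]
 [ 0.4433 -0.2329  0.042 ]]
[[ 0.4638 -0.0254  0.02  ]
 [ 0.6584 -0.0696  0.02  ]
 [ 0.6096 -0.2855  0.02  ]
 [ 0.416  -0.2398  0.02  ]]
bowl [ 0.78627053 -0.06186862  0.055     ]
bottle cap [0.49927945 0.48329239 0.22      ] tub [ 0.50712357 -0.48643048  0.068     ]
[ 0.14186176 -0.5824678   0.22568778]
[ 0.14186176 -0.5824678   0.22568778]
[ 0.14186176 -0.5824678   0.22568778]
```

View pics/seg.png

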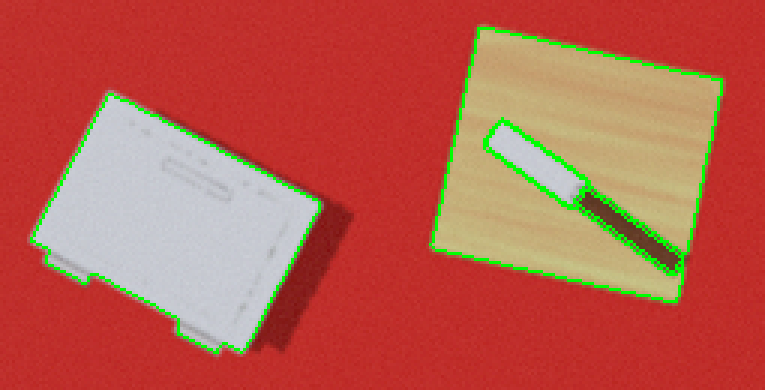

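```bash
cat >> h.py <<'E'
def yaw(R): return np.arctan2(R[1,0],R[0,0])
def to(p,yd=None):
    s,R=st(); d=R.T@(np.array(p)-s['eef_pos'])
    r=0 if yd is None else -((np.radians(yd)-yaw(R)+np.pi)%(2*np.pi)-np.pi)
    print('t',s['clock'],'pos',s['eef_pos'].round(4),'yaw',np.degrees(yaw(R)).round(2),'tiltz',R[:,2].round(4),'slide',d.round(4),'roll',round(r,4),'F',s['force'].round(2),'w',round(s['grip_width'],4))
E
python3 -c "
from h import *
to([.503,-.165,.225],-36)"
```

```text
t 0.1 pos [ 0.1419 -0.5825  0.2257] yaw -76.32 tiltz [-3.0e-04  1.7e-03 -1.0e+00] slide [-0.3202 -0.4496  0.0013] roll -0.7037 F [-0.96 -0.16 -0.36] w 0.0928
```

```bash
python3 -m handwheel '{"slide":[[-0.02,-0.028,0],[-0.045,-0.063,0],[-0.07,-0.098,0],[-0.093,-0.13,0],[-0.116,-0.163,0],[-0.139,-0.195,0],[-0.162,-0.228,0],[-0.185,-0.26,0],[-0.208,-0.293,0],[-0.231,-0.325,0],[-0.254,-0.358,0],[-0.277,-0.39,0]],"roll":[-0.05,-0.1,-0.2,-0.3,-0.4,-0.5,-0.6,-0.704,-0.704,-0.704,-0.704,-0.704]}' 1 60; python3 -c "
from h import *
to([.503,-.165,.10],-36)"
```

```text
clock: 1.1
eef_pos: [0.4562, -0.2197, 0.2264]
eef_rot: [0.951, -0.309, -0.0, -0.0]
force: [-0.1, -1.1, -0.1]
grip_width: 0.0931
t 1.1 pos [ 0.4562 -0.2197  0.2264] yaw -35.98 tiltz [-2.e-04  1.e-04 -1.e+00] slide [ 0.0058 -0.0718  0.1264] roll 0.0003 F [-0.07 -1.12 -0.09] w 0.0931
```

```bash
python3 -m handwheel '{"slide":[[0.002,-0.03,0.01],[0.004,-0.055,0.03],[0.006,-0.072,0.06],[0.006,-0.072,0.09],[0.006,-0.072,0.115],[0.006,-0.072,0.126],[0.006,-0.072,0.126],[0.006,-0.072,0.126]],"roll":[0,0,0,0,0,0,0,0]}' 0.6; python3 - <<'E'
from h import *
for n in("top","side"):cv2.imwrite(f"pics/{n}1.png",imaging.read_camera(n))
to([.503,-.165,.0305],-36)
cv2.imwrite('pics/c1.png',np.hstack([cv2.resize(cv2.imread('pics/top1.png')[200:340,300:440],(390,390)),cv2.resize(cv2.imread('pics/side1.png')[230:380,240:390],(390,390))]))
E
```

```text
clock: 1.77
eef_pos: [0.5022, -0.1669, 0.1008]
eef_rot: [0.951, -0.309, -0.0, -0.0]
force: [0.7, 0.5, 1.1]
grip_width: 0.0558
t 1.8667 pos [ 0.5037 -0.1677  0.1028] yaw -36.01 tiltz [ 0.0027 -0.0012 -1.    ] slide [-0.0023 -0.0017  0.0723] roll -0.0002 F [-0.02 -0.6  -0.57] w 0.056
```

View pics/c1.png

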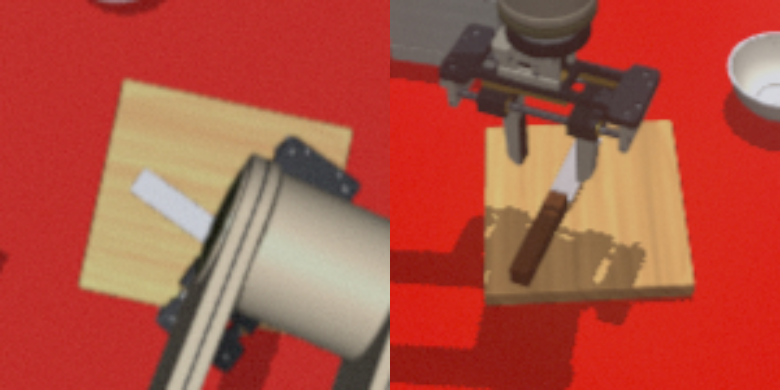

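The fingers straddle the handle near its front, and the jaws are aligned with it. Next I go down.

```bash
python3 -m handwheel '{"slide":[[0,0,0.015],[0,0,0.03],[0,0,0.045],[0,0,0.055],[0,0,0.062],[0,0,0.067],[0,0,0.07],[0,0,0.07],[0,0,0.07]],"roll":[0,0,0,0,0,0,0,0,0]}'; python3 -c "
from h import *
to([.503,-.165,.0305],-36)"; python3 -m handwheel '{"slide":[[0,0,0],[0,0,0],[0,0,0],[0,0,0],[0,0,0],[0,0,0],[0,0,0],[0,0,0],[0,0,0],[0,0,0]],"roll":[0,0,0,0,0,0,0,0,0,0]}' 0 60;  python3 -c "
from h import *
to([.503,-.165,.0305],-36)"
```

```text
clock: 2.62
eef_pos: [0.5029, -0.167, 0.0312]
eef_rot: [0.951, -0.309, 0.0, 0.0]
force: [-0.8, -1.0, 0.2]
grip_width: 0.0556
t 2.6167 pos [ 0.5029 -0.167   0.0312] yaw -35.99 tiltz [ 7.e-04 -3.e-04 -1.e+00] slide [-0.0011 -0.0017  0.0007] roll 0.0003 F [-0.85 -1.05  0.21] w 0.0556
clock: 3.45
eef_pos: [0.5026, -0.1669, 0.0307]
eef_rot: [0.951, -0.309, 0.0, 0.0]
force: [-0.4, 1.0, 1.1]
grip_width: 0.0192
t 3.45 pos [ 0.5026 -0.1669  0.0307] yaw -35.98 tiltz [ 1.e-04 -0.e+00 -1.e+00] slide [-0.0007 -0.0018  0.0002] roll 0.0003 F [-0.36  0.99  1.06] w 0.0192
```

```bash
python3 -m handwheel '{"slide":[[0,0,-0.01],[0,0,-0.03],[0,0,-0.06],[0,-0.01,-0.09],[0,-0.03,-0.11],[0,-0.05,-0.12],[-0.002,-0.08,-0.13],[-0.003,-0.105,-0.13],[-0.004,-0.13,-0.13],[-0.005,-0.15,-0.13],[-0.005,-0.165,-0.13],[-0.005,-0.175,-0.13]],"roll":[0,0,0,0,-0.05,-0.12,-0.2,-0.3,-0.4,-0.5,-0.6,-0.7]}'; python3 -c "
from h import *
to([.6757,.0827,.161],62.2)"
```

```text
clock: 4.45
eef_pos: [0.6018, -0.0206, 0.1611]
eef_rot: [0.999, 0.039, 0.0, -0.0]
force: [-1.0, 0.4, -0.3]
grip_width: 0.0196
t 4.45 pos [ 0.6018 -0.0206  0.1611] yaw 4.48 tiltz [ 1.e-04  4.e-04 -1.e+00] slide [ 0.0817 -0.0972  0.0002] roll -1.0074 F [-1.01  0.37 -0.28] w 0.0196
```

```bash
python3 -m handwheel '{"slide":[[0.01,-0.01,0],[0.025,-0.025,0],[0.04,-0.04,0],[0.055,-0.06,0],[0.07,-0.08,0],[0.08,-0.092,0],[0.082,-0.097,0],[0.082,-0.097,0],[0.082,-0.097,0],[0.082,-0.097,0],[0.082,-0.097,0],[0.082,-0.097,0]],"roll":[-0.1,-0.2,-0.3,-0.4,-0.5,-0.6,-0.7,-0.8,-0.9,-0.97,-1.007,-1.007]}'; python3 - <<'E'
from h import *
for n in("top","side"):cv2.imwrite(f"pics/{n}2.png",imaging.read_camera(n))
to([.6757,.0827,.161],62.2)
cv2.imwrite('pics/c2.png',np.hstack([cv2.resize(cv2.imread('pics/top2.png')[200:350,190:340],(390,390)),cv2.resize(cv2.imread('pics/side2.png')[130:280,220:370],(390,390))]))
E
```

```text
clock: 5.45
eef_pos: [0.6759, 0.0804, 0.161]
eef_rot: [0.857, 0.515, -0.0, -0.0]
force: [0.8, -0.1, -2.0]
grip_width: 0.0198
t 5.55 pos [0.676  0.0804 0.1609] yaw 61.73 tiltz [-2.e-04  0.e+00 -1.e+00] slide [ 0.0019 -0.0013 -0.0001] roll -0.0082 F [-0.17 -0.01 -0.75] w 0.0198
```

View pics/c2.png

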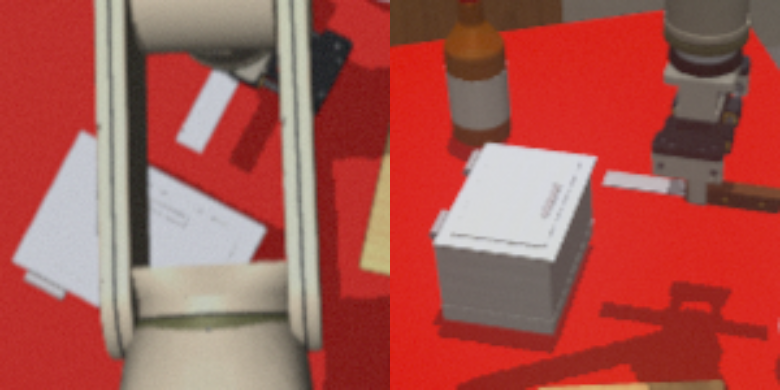

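View pics/side2.png

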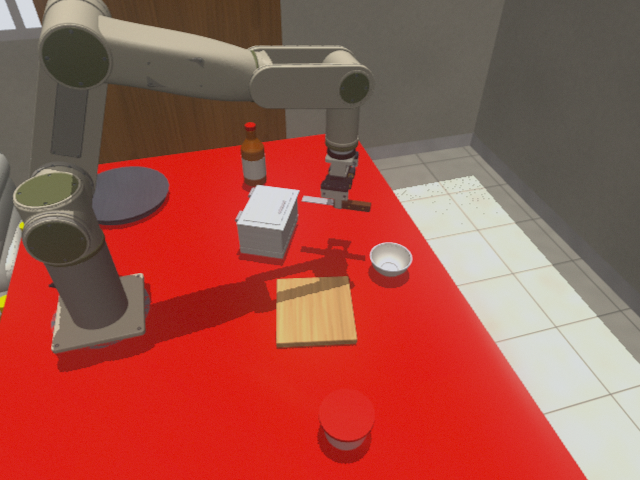

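The knife is held level outside the notch side. The arm passes high above the lid. I'll check the tip against both views.

```bash
python3 - <<'E'
from h import *
s,R=st(); p=s['eef_pos']
tip=p-R[:,1]*.1065; print('pred tip',tip.round(4), [proj(n,tip).round(1) for n in('top','side')])
base=p-R[:,1]*.02;print('blade base',[proj(n,base).round(1) for n in('top','side')])
out=[]
for n,roi in(('top',(245,210,285,262)),('side',(301,190,334,212))):
    im=cv2.imread(f'pics/{n}2.png');hsv=cv2.cvtColor(im,cv2.COLOR_BGR2HSV)
    m=((hsv[...,1]<70)&(hsv[...,2]>120)).astype(np.uint8)*255
    c=big(m,roi);r=cv2.minAreaRect(c);b=cv2.boxPoints(r);print(n,r,b.round(1).tolist())
    im=cv2.drawContours(im,[c],-1,(0,255,0),1);x0,y0,x1,y1=roi
    im=cv2.circle(im,tuple(int(round(v)) for v in proj(n,tip)),1,(255,0,0),-1)
    out.append(cv2.resize(im[y0-20:y0+60,x0-30:x0+50],(390,390),interpolation=0))
cv2.imwrite('pics/tip.png',np.hstack(out))
E
```

```text
pred tip [0.5822 0.1308 0.1609] [array([261.7, 255.4]), array([301.7, 198.1])]
blade base [array([279.2, 223. ]), array([331.3, 202.1])]
top ((269.4481201171875, 241.97232055664062), (11.0, 31.764705657958984), 28.07248878479004) [[257.1000061035156, 253.39999389648438], [272.1000061035156, 225.39999389648438], [281.79998779296875, 230.5], [266.79998779296875, 258.6000061035156]]
side ((317.19110107421875, 199.87542724609375), (30.37872314453125, 5.549959182739258), 6.709837436676025) [[301.79998779296875, 200.89999389648438], [302.3999938964844, 195.3000030517578], [332.6000061035156, 198.89999389648438], [332.0, 204.39999389648438]]
```

View pics/tip.png

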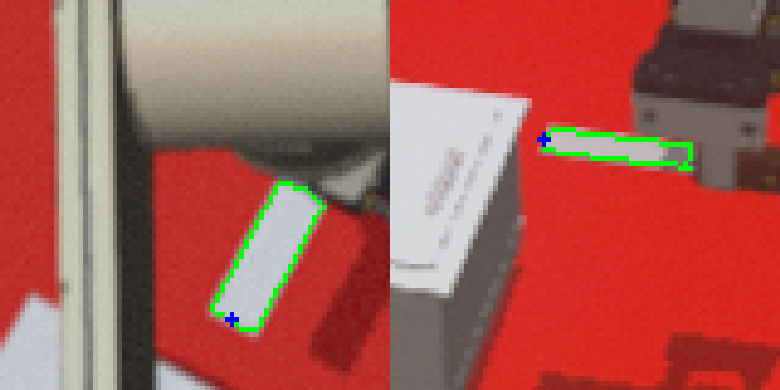

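```bash
python3 -m handwheel '{"slide":[[0.001,0,0.01],[0.002,0,0.025],[0.002,0,0.04],[0.002,0,0.05],[0.002,0,0.0535],[0.002,0,0.0535],[0.002,0,0.0535],[0.002,0,0.0535]],"roll":[-0.008,-0.008,-0.008,-0.008,-0.008,-0.008,-0.008,-0.008]}'; python3 - <<'E'
from h import *
imgs=[imaging.read_camera('side') for i in range(4)]
zs=[]
for i in range(4):
    cv2.imwrite("pics/side3.png",imaging.read_camera('side')); zs.append(status.sense()['eef_pos'][2])
print(np.round(zs,4))
to([.6757,.0827,.1075],62.2)
im=np.mean(imgs,0).astype(np.uint8)
cv2.imwrite('pics/c3.png',cv2.resize(im[170:260,235:355],(800,600),interpolation=cv2.INTER_CUBIC))
E
```

```text
clock: 6.22
eef_pos: [0.6776, 0.0821, 0.1079]
eef_rot: [0.856, 0.517, 0.001, 0.0]
force: [0.4, -0.4, -0.3]
grip_width: 0.0195
[0.1079 0.1078 0.1076 0.1074]
t 6.6167 pos [0.6772 0.0821 0.1074] yaw 62.28 tiltz [ 4.e-04  0.e+00 -1.e+00] slide [-0.0002 -0.0016 -0.0001] roll 0.0014 F [-0.32  0.48 -1.01] w 0.0197
```

View pics/c3.png

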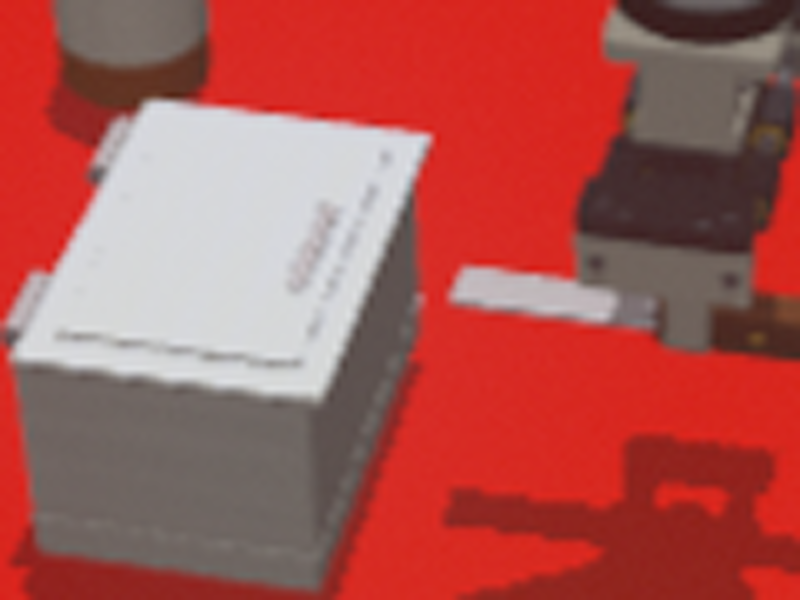

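The blade is level at the gap height, with its tip about 40 mm outside the notch. I insert slowly and watch the force.

```bash
python3 -m handwheel '{"slide":[[0,-0.004,0],[0,-0.009,0],[0,-0.014,0],[0,-0.019,0],[0,-0.024,0],[0,-0.029,0],[0,-0.033,0],[0,-0.036,0],[0,-0.038,0],[0,-0.04,0],[0,-0.042,0],[0,-0.044,0]],"roll":[0,0,0,0,0,0,0,0,0,0,0,0]}'; python3 -c "
from h import *
to([.6757,.0827,.1075],62.2)";python3 -m handwheel '{"slide":[[0,-0.001,0],[0,-0.002,0],[0,-0.004,0],[0,-0.006,0],[0,-0.008,0],[0,-0.01,0],[0,-0.01,0],[0,-0.01,0]],"roll":[0,0,0,0,0,0,0,0]}'; python3 - <<'E'
from h import *
imgs=[imaging.read_camera('side') for i in range(3)]
to([.6757,.0827,.1075],62.2)
im=np.mean(imgs,0).astype(np.uint8)
cv2.imwrite('pics/c4.png',cv2.resize(im[170:260,235:355],(800,600),interpolation=cv2.INTER_CUBIC))
E
```

```text
clock: 7.62
eef_pos: [0.638, 0.1026, 0.1072]
eef_rot: [0.856, 0.517, 0.0, 0.0]
force: [0.0, -0.8, -1.0]
grip_width: 0.0197
t 7.6167 pos [0.638  0.1026 0.1072] yaw 62.27 tiltz [ 1.e-04 -0.e+00 -1.e+00] slide [-0.0001  0.0426 -0.0003] roll 0.0013 F [ 0.02 -0.85 -1.04] w 0.0197
clock: 8.28
eef_pos: [0.6291, 0.1073, 0.1072]
eef_rot: [0.856, 0.517, 0.0, -0.0]
force: [-0.4, 1.2, -0.7]
grip_width: 0.0189
t 8.4333 pos [0.6293 0.1072 0.1072] yaw 62.28 tiltz [ 1.e-04 -0.e+00 -1.e+00] slide [-0.0001  0.0525 -0.0003] roll 0.0014 F [-0.22  0.95 -1.  ] w 0.0194
```

View pics/c4.png

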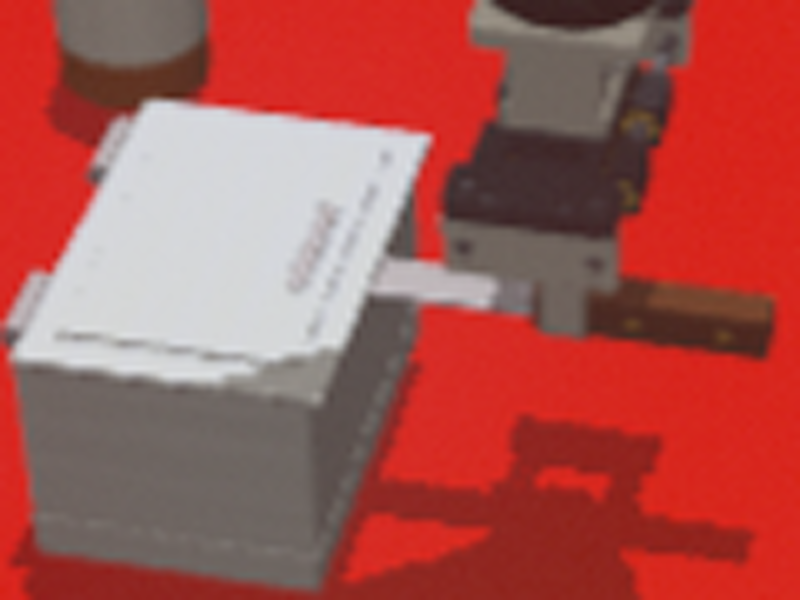

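The blade is in under the lid edge with no contact force, about 12 mm past the wall. I'll go a bit further.

```bash
python3 -m handwheel '{"slide":[[0,-0.002,0],[0,-0.004,0],[0,-0.006,0],[0,-0.008,0],[0,-0.009,0],[0,-0.009,0],[0,-0.009,0]],"roll":[0,0,0,0,0,0,0]}';python3 - <<'E'
from h import *
to([.546+.885*.0865,.151-.466*.0865,.1075],62.2)
# arc plan: tip radius r, hinge at z .110 ; blade top touches underside
r=.1085; 
for th in np.arange(0,100,5):
    a=np.radians(th); print(th, 'fwd %.4f up %.4f'%(r-r*np.cos(a), r*np.sin(a)))
E
```

```text
clock: 9.02
eef_pos: [0.6212, 0.1115, 0.1072]
eef_rot: [0.856, 0.517, 0.0, 0.0]
force: [0.7, 0.4, -2.7]
grip_width: 0.0197
t 9.0167 pos [0.6212 0.1115 0.1072] yaw 62.29 tiltz [ 0. -0. -1.] slide [-0.0001  0.0016 -0.0003] roll 0.0015 F [ 0.67  0.41 -2.68] w 0.0197
0 fwd 0.0000 up 0.0000
5 fwd 0.0004 up 0.0095
10 fwd 0.0016 up 0.0188
15 fwd 0.0037 up 0.0281
20 fwd 0.0065 up 0.0371
25 fwd 0.0102 up 0.0459
30 fwd 0.0145 up 0.0542
35 fwd 0.0196 up 0.0622
40 fwd 0.0254 up 0.0697
45 fwd 0.0318 up 0.0767
50 fwd 0.0388 up 0.0831
55 fwd 0.0463 up 0.0889
60 fwd 0.0542 up 0.0940
65 fwd 0.0626 up 0.0983
70 fwd 0.0714 up 0.1020
75 fwd 0.0804 up 0.1048
80 fwd 0.0897 up 0.1069
85 fwd 0.0990 up 0.1081
90 fwd 0.1085 up 0.1085
95 fwd 0.1180 up 0.1081
```

```bash
python3 -m handwheel '{"slide":[[0,0,-0.002],[0,0,-0.004],[0,0,-0.007],[0,0,-0.01],[0,-0.001,-0.014],[0,-0.001,-0.018],[0,-0.002,-0.021],[0,-0.003,-0.025],[0,-0.004,-0.029],[0,-0.004,-0.029]],"roll":[0,0,0,0,0,0,0,0,0,0]}'; python3 - <<'E'
from h import *
to([.6757,.0827,.1075],62.2)
imgs=[imaging.read_camera('side') for i in range(2)]
im=np.mean(imgs,0).astype(np.uint8)
cv2.imwrite('pics/c5.png',cv2.resize(im[160:250,235:355],(800,600),interpolation=cv2.INTER_CUBIC))
E
```

```text
clock: 9.85
eef_pos: [0.6182, 0.1134, 0.1376]
eef_rot: [0.856, 0.517, 0.001, 0.0]
force: [0.5, -2.0, -3.5]
grip_width: 0.0193
t 9.85 pos [0.6182 0.1134 0.1376] yaw 62.29 tiltz [ 1.6e-03  1.0e-04 -1.0e+00] slide [-0.0004  0.0651  0.0302] roll 0.0015 F [ 0.5  -2.02 -3.49] w 0.0193
```

View pics/c5.png

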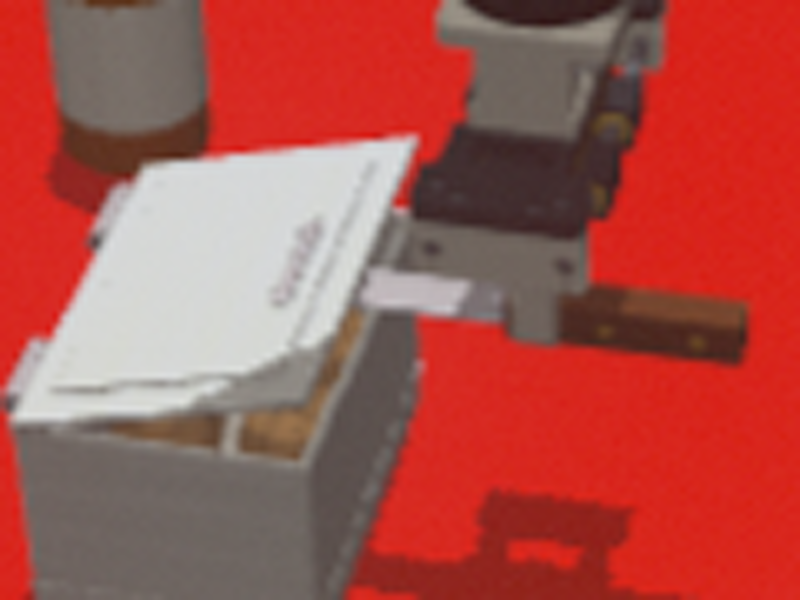

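The lid is rising cleanly and the knife hasn't slipped in the grip. I continue along the arc.

```bash
python3 -m handwheel '{"slide":[[0,-0.0015,-0.005],[0,-0.004,-0.012],[0,-0.0065,-0.019],[0,-0.0095,-0.025],[0,-0.013,-0.031],[0,-0.017,-0.037],[0,-0.0215,-0.043],[0,-0.0265,-0.049],[0,-0.032,-0.054],[0,-0.038,-0.059],[0,-0.044,-0.063],[0,-0.0505,-0.067]],"roll":[0,0,0,0,0,0,0,0,0,0,0,0]}'; python3 - <<'E'
from h import *
to([.6757,.0827,.1075],62.2)
imgs=[imaging.read_camera('side') for i in range(2)]
im=np.mean(imgs,0).astype(np.uint8)
cv2.imwrite('pics/c6.png',cv2.resize(im[140:245,220:360],(800,600),interpolation=cv2.INTER_CUBIC))
E
```

```text
clock: 10.95
eef_pos: [0.5727, 0.137, 0.2039]
eef_rot: [0.856, 0.517, 0.0, 0.0]
force: [1.8, -0.7, -2.5]
grip_width: 0.0195
t 10.95 pos [0.5727 0.137  0.2039] yaw 62.28 tiltz [ 8.e-04  1.e-04 -1.e+00] slide [-0.0002  0.1163  0.0965] roll 0.0014 F [ 1.79 -0.75 -2.47] w 0.0195
```

View pics/c6.png

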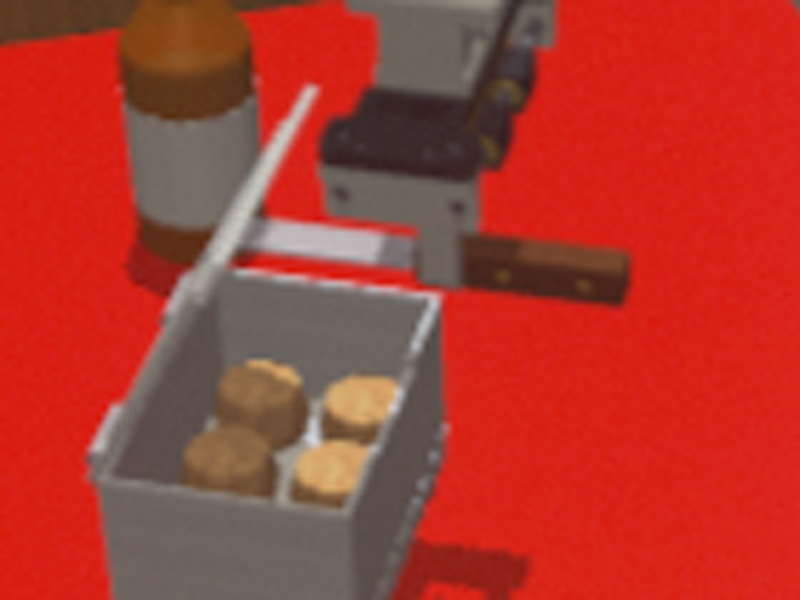

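```bash
python3 -m handwheel '{"slide":[[0,-0.004,-0.002],[0,-0.01,-0.004],[0,-0.017,-0.007],[0,-0.024,-0.009],[0,-0.031,-0.011],[0,-0.038,-0.012],[0,-0.045,-0.013],[0,-0.051,-0.013],[0,-0.057,-0.013],[0,-0.062,-0.013],[0,-0.066,-0.013],[0,-0.069,-0.013]],"roll":[0,0,0,0,0,0,0,0,0,0,0,0]}';python3 -m handwheel '{"slide":[[0,0,0],[0,0,0],[0,0,0],[0,0,0]],"roll":[0,0,0,0]}'; python3 - <<'E'
from h import *
to([.6757,.0827,.1075],62.2)
imgs=[imaging.read_camera('side') for i in range(2)]
im=np.mean(imgs,0).astype(np.uint8)
cv2.imwrite('pics/c7.png',cv2.resize(im[125:245,200:360],(800,600),interpolation=cv2.INTER_CUBIC))
E
```

```text
clock: 12.05
eef_pos: [0.5113, 0.1691, 0.2159]
eef_rot: [0.856, 0.517, -0.0, -0.0]
force: [0.8, -0.5, -2.0]
grip_width: 0.0195
clock: 12.38
eef_pos: [0.5121, 0.1687, 0.2161]
eef_rot: [0.856, 0.517, -0.0, -0.0]
force: [0.8, -0.2, -0.7]
grip_width: 0.0198
t 12.3833 pos [0.5121 0.1687 0.2161] yaw 62.27 tiltz [-2.e-04 -0.e+00 -1.e+00] slide [0.     0.1849 0.1085] roll 0.0012 F [ 0.78 -0.19 -0.72] w 0.0198
```

View pics/c7.png

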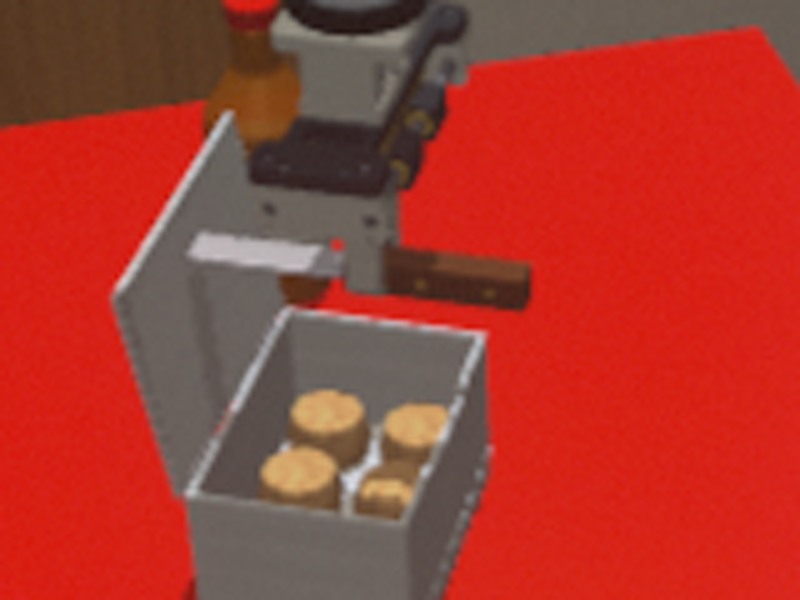

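The lid is past upright: its top edge runs from (118,297) to (232,115), with the hinge edge to the right of it at the bottom. I back the knife straight out and check that the lid stays.

```bash
python3 -m handwheel '{"slide":[[0,0.003,0],[0,0.01,0],[0,0.022,0],[0,0.04,0],[0,0.06,0],[0,0.08,0],[0,0.1,0],[0,0.12,0],[0,0.14,0],[0,0.16,0],[0,0.175,0],[0,0.185,0]],"roll":[0,0,0,0,0,0,0,0,0,0,0,0]}'; python3 - <<'E'
from h import *
im=imaging.read_camera('side')
cv2.imwrite('pics/c8.png',cv2.resize(im[100:280,190:430],(800,600),interpolation=cv2.INTER_CUBIC))
# predicted lid edges for various angles
n=np.array([.546,.151]);ax=np.array([-.885,.466]);ay=np.array([-.466,-.885])
h=np.array([*(n+.13*ax),.110])
for th in (80,90,95,100,106):
    a=np.radians(th); e=h+.137*np.array([*(-ax*np.cos(a)),np.sin(a)])
    print(th,[proj('side',e+np.array([*(s*.098*ay),0])).round(1) for s in(-1,1)])
to([.503,-.167,.216],-36)
E
```

```text
clock: 13.48
eef_pos: [0.6776, 0.0808, 0.2154]
eef_rot: [0.856, 0.517, -0.0, 0.0]
force: [1.0, 0.6, -0.6]
grip_width: 0.0195
80 [array([260.1, 148.9]), array([238.3, 186.7])]
90 [array([252.2, 147.4]), array([229.7, 184.9])]
95 [array([248.3, 147.1]), array([225.4, 184.5])]
100 [array([244.5, 147.1]), array([221.2, 184.4])]
106 [array([240.1, 147.5]), array([216.4, 184.8])]
t 13.5333 pos [0.6783 0.08   0.2152] yaw 62.16 tiltz [ 3.e-04 -8.e-04 -1.e+00] slide [-0.3003 -0.0397 -0.0007] roll 1.7133 F [-1.99 -1.14  0.78] w 0.0196
```

View pics/c8.png

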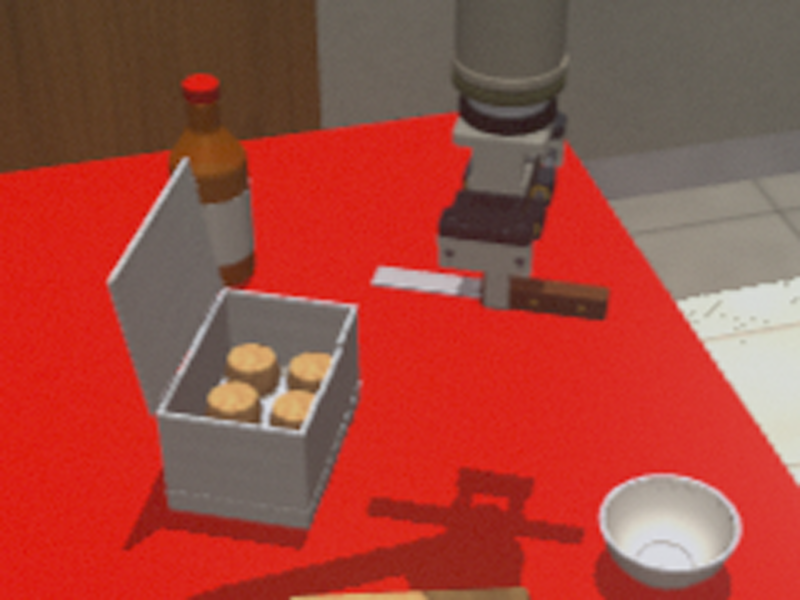

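The lid stands by itself at about 98° (corners at roughly (223,185) and (246,148) in the full side image). Now the knife goes back to the board.

```bash
python3 -m handwheel '{"slide":[[-0.01,0,0],[-0.03,-0.002,0],[-0.055,-0.005,0],[-0.08,-0.008,0],[-0.105,-0.011,0],[-0.13,-0.014,0],[-0.155,-0.017,0],[-0.18,-0.02,0],[-0.205,-0.023,0],[-0.23,-0.026,0],[-0.255,-0.029,0],[-0.275,-0.032,0]],"roll":[0.08,0.2,0.3,0.42,0.54,0.66,0.78,0.9,1.02,1.14,1.26,1.38]}'; python3 -m handwheel '{"slide":[[0,0,0]],"roll":[0]}'; python3 -c "
from h import *
to([.515,-.160,.1],-36)"
```

```text
clock: 14.53
eef_pos: [0.5186, -0.1476, 0.2161]
eef_rot: [0.989, -0.149, 0.0, 0.0]
force: [0.6, 0.6, -0.7]
grip_width: 0.0196
clock: 14.62
eef_pos: [0.5179, -0.149, 0.2162]
eef_rot: [0.989, -0.151, -0.0, 0.001]
force: [-0.3, 0.6, -0.7]
grip_width: 0.0194
t 14.6167 pos [ 0.5179 -0.149   0.2162] yaw -17.36 tiltz [-6.0e-04 -1.4e-03 -1.0e+00] slide [0.0006 0.0112 0.1162] roll 0.3254 F [-0.31  0.56 -0.73] w 0.0194
```

```bash
python3 -m handwheel '{"slide":[[0,0.005,0.01],[0,0.011,0.03],[0,0.011,0.06],[0,0.011,0.09],[0,0.011,0.12],[0,0.011,0.14],[0,0.011,0.155],[0,0.011,0.165],[0,0.011,0.173],[0,0.011,0.178],[0,0.011,0.178]],"roll":[0.1,0.2,0.3,0.325,0.325,0.325,0.325,0.325,0.325,0.325,0.325]}'; python3 - <<'E'
from h import *
to([.515,-.160,.031],-36)
im=imaging.read_camera('side')
cv2.imwrite('pics/c9.png',cv2.resize(im[240:360,240:400],(800,600),interpolation=cv2.INTER_CUBIC))
E
```

```text
clock: 15.53
eef_pos: [0.5162, -0.1561, 0.0376]
eef_rot: [0.953, -0.304, -0.0, -0.0]
force: [-0.1, 0.5, -1.4]
grip_width: 0.02
t 15.5333 pos [ 0.5162 -0.1561  0.0376] yaw -35.37 tiltz [-6.e-04  3.e-04 -1.e+00] slide [0.0012 0.0039 0.0066] roll 0.0109 F [-0.08  0.54 -1.36] w 0.02
```

View pics/c9.png

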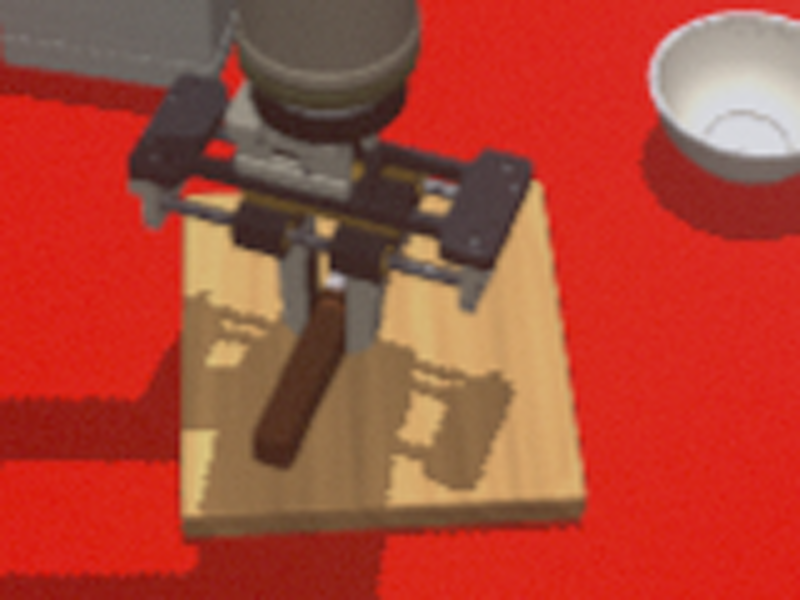

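The knife is level about 6 mm above the board, well inside its outline. I lower it the last bit.

```bash
python3 -m handwheel '{"slide":[[0,0,0.001],[0,0,0.002],[0,0,0.003],[0,0,0.004],[0,0,0.005],[0,0,0.006],[0,0,0.007],[0,0,0.007],[0,0,0.007]],"roll":[0,0,0,0,0,0,0,0,0]}'; python3 -c "
from h import *
to([.515,-.160,.031],-36)"
```

```text
clock: 16.33
eef_pos: [0.5162, -0.1562, 0.031]
eef_rot: [0.953, -0.304, -0.0, -0.0]
force: [0.1, -0.7, -2.7]
grip_width: 0.0197
t 16.3333 pos [ 0.5162 -0.1562  0.031 ] yaw -35.41 tiltz [-2.e-04  1.e-04 -1.e+00] slide [0.0012 0.0038 0.    ] roll 0.0104 F [ 0.13 -0.71 -2.67] w 0.0197
```

```bash
python3 -m handwheel '{"slide":[[0,0,0],[0,0,0],[0,0,0],[0,0,0],[0,0,0],[0,0,0],[0,0,0],[0,0,0]],"roll":[0,0,0,0,0,0,0,0]}' 0.6 ; python3 -m handwheel '{"slide":[[0,0,-0.003],[0,0,-0.01],[0,0,-0.02],[0,0,-0.04],[0,0,-0.07],[0,0,-0.1],[0,0,-0.13],[0,0,-0.16],[0,0.03,-0.18],[0,0.06,-0.19],[0,0.1,-0.19],[0,0.13,-0.19]],"roll":[0,0,0,0,0,0,0,0,0,0,0,0]}'; python3 -m handwheel '{"slide":[[0,0.03,0],[0,0.06,0],[0,0.08,0],[0,0.08,0],[0,0.08,0],[0,0.08,0]],"roll":[0,0,0,0,0,0]}'
python3 - <<'E'
from h import *
im=imaging.read_camera('side');t=imaging.read_camera('top')
cv2.imwrite('pics/s10.png',im);cv2.imwrite('pics/t10.png',t)
E
```

```text
clock: 17.0
eef_pos: [0.5163, -0.1563, 0.0311]
eef_rot: [0.953, -0.304, -0.0, -0.0]
force: [-0.9, -0.8, 0.4]
grip_width: 0.0559
clock: 18.0
eef_pos: [0.4404, -0.2642, 0.2241]
eef_rot: [0.953, -0.304, 0.002, 0.001]
force: [0.2, -0.4, -0.7]
grip_width: 0.0558
clock: 18.5
eef_pos: [0.395, -0.3271, 0.2219]
eef_rot: [0.953, -0.304, 0.0, -0.0]
force: [-0.5, -0.7, -0.0]
grip_width: 0.0555
```

View pics/s10.png

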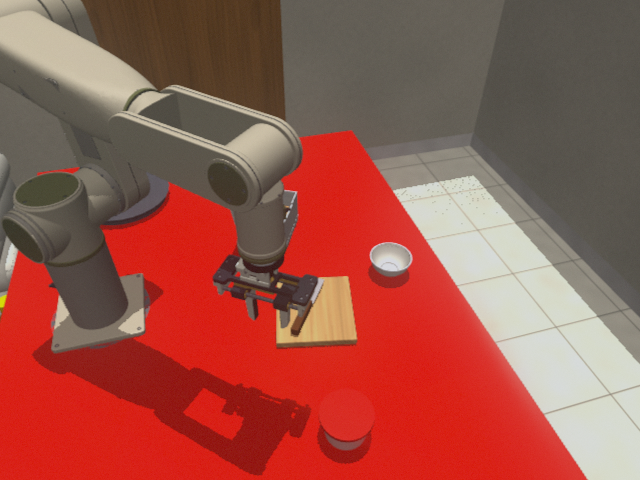

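View pics/t10.png

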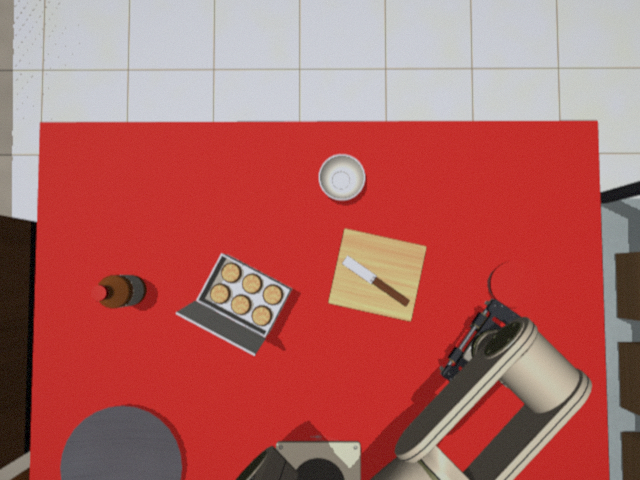

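The top view shows the lid standing open past upright (its edge from (177,313) to (256,354)). The knife lies flat on the board from (346,260) to (408,303). The bowl (342,177), tub and bottle (~(120,291)) are unmoved, and the gripper is clear of everything.

```bash
python3 -c "
from bench import robot
print(robot.finish_job())"
```

```text
the job is handed in; nothing more can be done
None
```

The job is done and handed in at about 18.6 s of the 69 s allowed. No verdict is reported.

**What I did:** I gripped the knife near the front of its handle at 60 N and turned it to face the notch. I slid the blade in until the tip was about 20 mm past the front wall, where no contact force showed above the noise. Then I raised the tip along an arc about the hinge until the lid was past upright, backed out, laid the knife on the board and moved the arm clear.

**Last checks:**
- **Lid:** after the knife was withdrawn, the side view put it at about 98° (1.71 rad). The last top view still shows it open; the arm blocked the side view of it by then.
- **Knife:** it appears flat on the board and well inside the outline. I released it at the same height I picked it up from.
- **Bowl, bottle and tub:** the bowl and bottle look unmoved in the top view. The tub looks unmoved in the side view. I compared positions by eye only.
- **Forces:** the readings I took at the end of moves stayed below about 5 N, and I saw no contact between the fingers or arm and the lid. No check failed or disagreed.

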